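# Load-test a lock spring to its marked height

### The job

Check the coil spring on the spring tester: stand it upright in the round seat of the tester's pan and let go, then swing the press head fully home over it. Push the ram down gently until the cap of the spring is level with the top of the thin gauge post and the needle stands on the long tick of the dial, never letting the needle pass the thick end tick. Leave the ram down like that and do not disturb the other things on the bench.

Things in the scene. Friction and masses are not known exactly. Their poses are not given: they have to be found in the camera images.
- spring: Loose coil spring of dark wire standing in a steel cup (35 mm diameter, 26 mm high, 0.08 kg in all) with a steel cap of 33 mm on top; 56 mm high when free. Grip it by the cup. Origin: centre of the cup's underside, z up. The cap is sprung and goes down up to 14 mm into the spring.
- cap_top (a point): Centre of the top face of the spring's cap; 56 mm above the spring's origin when free.
- tester: Green spring tester, fixed to the bench in different places: base 250 mm (its x) by 200 mm (its y), 26 mm high. Origin: on the bench directly under the seat's middle; x points away from the robot to the dial, y to the column. Over the seat, close the gripper along the tester's x: its wide body then clears column and swung-out head (which lies to the -x, +y side).
- seat (a point): Centre of the seat's floor on the round steel pan (72 mm diameter), about 46 mm above the bench. A rim 6 mm high rings the seat, 38 mm inside and 47 mm outside diameter. The pan is the gauge's sprung platform: it sinks 0.67 mm per newton.
- post_top (a point): Top of the gauge post, a steel pin 7 mm thick that stands on the pan 30 mm from the seat's middle (towards the column); 51.2 mm above the seat's floor, sinks with the pan.
- dial (a point): Middle of the dial's white face, a disc of 92 mm tilted 45 degrees, facing up and away from the robot; at the tester's x = 125 mm, reaching about 100 mm above the bench.
- column_top (a point): Top of the steel column (22 mm thick, 168 mm high) about whose axis the head swings; at the tester's y = 140 mm, x = 0.
- head (a joint): Press head: a horizontal green arm that swings about the column, 140 mm from column axis to ram axis. rad; 0 = fully home against its stop, ram exactly over the seat; grows clockwise seen from above as it swings out towards the robot (starts at 1.2 to 1.5). Light friction (about 1 N at the knob); it stays where it is left.
- ram (a joint): Ram in the head: m it has been pushed down from its top position (0 to 0.045). A brake holds it wherever it is left: it takes about 8.5 to 10 N to move it down, besides the spring's force. It can be pulled up again by its knob.
- knob (a point): Middle of the ram's black round knob (28 mm diameter and height, axis vertical, on a 14 mm stem), on the ram's axis; 219 mm above the bench with the ram at its top. Below it the head's bush ends 158 mm above the bench.
- bush (a point): Where the ram's axis leaves the head's bush, 130 mm above the bench. The steel nose (18 mm diameter) under it is screwed out by a different amount at each start, which is not reported: with the ram at its top, its lower face is anywhere from 114 to 122 mm above the bench.
- needle (a joint): Black needle of the white dial that shows the force on the pan, spring's weight included: rad clockwise from the zero tick, 0.2 rad per newton. Short ticks every 0.2 rad, the long tick at 1.6 (8 N), the thick end tick at 2.4 (12 N). With the spring on the pan and nothing else it shows about 0.15.
- jar: Bystander: glass jar with a steel lid, 68 mm diameter, 100 mm high. Origin under its centre.
- padlock: Bystander: brass padlock lying flat, body 42 x 38 x 18 mm, shackle towards its +x. Origin under the middle of its body.
- screwdriver: Bystander: screwdriver 200 mm long lying along its x, black handle.
- carton: Bystander: small cardboard box 90 x 55 x 50 mm. Origin under its centre.
Mind the look-alikes: they are no part of the job. What is shaped like the spring but brown or orange is not meant.

How it is judged:
By the outcome, as a careful person would: the job done as asked, in the order asked, and still so for the second after the job is handed in, with the robot touching nothing.
It also fails if it takes over 67 s, if anything falls off the work surface, if the arm or the gripper's body presses on something with over 40 N, if the wrist force passes 120 N, or if a joint passes its speed limit or range.

### The arm

A 6-joint arm with a two-finger parallel gripper is mounted at the origin on the work surface. World frame = base frame: x ahead of the robot, y to its left, z up, the work surface at z = 0. Lengths are in mm, angles in degrees, forces in N, time in s.
With the tool pointing down it reaches from about 300 to 850 mm from the base axis. Payload 4.2 kg.
Tool frame: the origin (TCP) lies midway between the tips of the shut fingers; the grasp point (between the pads) lies 19 mm behind it; z points along the fingers, y is the line along which they close (so a half turn about z gives the same grasp; the last joint's range is limited). The gripper opens to 91 mm and grips with 3 to 60 N. Pads are 32 mm wide; open, the fingers measure 118 mm over their backs; the gripper's body (76 mm by 178 mm) begins 60 mm behind the grasp point.
Start: joints at [-67.38, 18.312, 89.639, -0, 72.044, -1.146], TCP at [231.734, -526.253, 213.976] pointing down, gripper open.
Joint ranges: [-177.97, 177.97], [-48.28, 115.42], [12.27, 149.76], [-77.06, 257.06], [2.81, 150.46], [-146.56, 146.56]. Speed limits (degrees/s): [147.25, 147.25, 180, 180, 180, 180].

### API

Orientations are given as [roll, pitch, yaw] about the fixed x, y, z axes, in that order (R = Rz(yaw) Ry(pitch) Rx(roll)).
In Python, from workcell import state, grab_frame, camera_model, job_done gives the robot as it stands.
- The arm moves only by the shell command python3 -m pendant [OPENING] [FORCE], which reads ROWS from standard input. ROWS is a JSON object whose key "rows" holds a list of rows, 1 to 8 of them, each of 6 numbers: dx, dy, dz in mm, then a rotation vector rx, ry, rz in degrees; each row shifts and turns the commanded pose from where the row before left it, along the tool's axes as they then stand; what a row does not reach is not made up. A row lasts 1/10 s, in which the tool goes at most 50 mm and 8.59 degrees, less where a joint would pass 70% of its speed; a pose out of reach is approached as far as the arm can. OPENING is the finger opening in mm, set as the command begins (- or left out keeps the last). The fingers move at their own pace and stop on an object; FORCE is the grip in N (left out, the last holds). Time passes only in rows, so rows that do not move let the fingers close. It prints the time, the measured TCP pose, the force, the opening and the grip force at its end. Input that does not fit is refused with a message, and nothing moves.
- state(): the state, without advancing time (a new reading comes with each control period).
- grab_frame(name): name is "scene" or "top" or "wrist"; returns the picture (384x512x3 uint8, blue, green, red); there is no depth.
- camera_model(name): a dict with "fx", "fy", "cx", "cy" (pixels), "T" (4x4, takes a point from camera to world coordinates). Camera axes: x right, y up, looking along -z (the intrinsics and any distortion apply to the point x, -y, -z); pixel columns grow to the right and rows downward; lengths in mm; the calibration is good to about 2 mm. The wrist camera is an equidistant fisheye: a pixel r from the principal point sees the ray r / f radians off the axis. A picture is of the moment at which its call begins: read the wrist's pose just before it. camera_model takes no time and is no camera call; for the wrist camera it gives the pose at the moment of the call.
- job_done(): hands the job in; it is judged then, once.
The state is a dict: "time_s": time; "qpos": joint angles; "qvel": joint speeds; "effort": joint torques, N m; "ee_pos": TCP position; "ee_rot": TCP orientation; "force": force on the tool from outside, world axes, zero at the start; "torque": the same for the moment, N m; "gripper_width": finger opening in mm; "gripper_force": force on a finger pad.
Only numpy, scipy, OpenCV 4.12 (cv2) and the standard library are available. Lean on these libraries where they do the work, as an engineer would, in place of code of your own. Each camera call takes 0.05 s, during which the arm holds its last target. There are 200 camera calls.

## Working session

There is one attempt and no reset: what is moved stays moved. The work goes in short steps, Python scripts to look and compute and a shell command to move; the robot and the scene stay as the last step left them, time stands still between calls to the robot, and variables do not carry over. Pictures are saved under pics/ and viewed, at most 10 in all, crops included, and the job is handed in when it is done.

```bash
ls; mkdir -p pics
cat > h.py <<'E'
import numpy as np, cv2
from workcell import state, grab_frame, camera_model
def ray(cm,u,v,wrist=False):
    x=(u-cm["cx"])/cm["fx"]; y=(v-cm["cy"])/cm["fy"]
    if wrist:
        r=np.hypot(x,y); s=np.sin(r)/r if r>1e-9 else 1; d=np.array([x*s,-y*s,-np.cos(r)])
    else: d=np.array([x,-y,-1.])
    T=np.array(cm["T"]); d=T[:3,:3]@d
    return T[:3,3], d/np.linalg.norm(d)
def onz(cm,u,v,z,wrist=False):
    o,d=ray(cm,u,v,wrist); return o+d*(z-o[2])/d[2]
def meet(r1,r2):
    A=np.zeros((3,3));b=np.zeros(3)
    for o,d in (r1,r2):
        P=np.eye(3)-np.outer(d,d);A+=P;b+=P@o
    p=np.linalg.solve(A,b); return p,[np.linalg.norm((np.eye(3)-np.outer(d,d))@(p-o)) for o,d in (r1,r2)]
def proj(cm,p,wrist=False):
    T=np.array(cm["T"]); q=T[:3,:3].T@(np.array(p)-T[:3,3]); x,y,z=q[0],-q[1],-q[2]
    if wrist:
        r=np.hypot(x,y); t=np.arctan2(r,z); return cm["cx"]+cm["fx"]*t*x/r, cm["cy"]+cm["fy"]*t*y/r
    return cm["cx"]+cm["fx"]*x/z, cm["cy"]+cm["fy"]*y/z
E
python3 - <<'E'
from h import *
for n in("scene","top"):
    cv2.imwrite(f"pics/{n}0.png",grab_frame(n)); c=camera_model(n); print(n,{k:np.round(v,3).tolist() if not isinstance(v,str) else v for k,v in c.items()})
print(camera_model("wrist").keys(), state()["ee_rot"])
a=cv2.imread("pics/scene0.png");b=cv2.imread("pics/top0.png")
E
```

```text
pics
scene {'fx': 346.482, 'fy': 346.482, 'cx': 251.691, 'cy': 194.67, 'T': [[-0.292, -0.818, 0.496, 1048.075], [0.956, -0.253, 0.146, 105.716], [0.006, 0.517, 0.856, 966.109], [0.0, 0.0, 0.0, 1.0]]}
top {'fx': 483.221, 'fy': 483.221, 'cx': 259.864, 'cy': 187.961, 'T': [[0.009, 0.995, -0.095, 407.312], [-1.0, 0.009, 0.0, -31.195], [0.001, 0.095, 0.995, 1571.423], [0.0, 0.0, 0.0, 1.0]]}
dict_keys(['fx', 'fy', 'cx', 'cy', 'T']) [-1.79911248e+02 -1.04833989e-03  2.37700700e+01]
```

View pics/scene0.png

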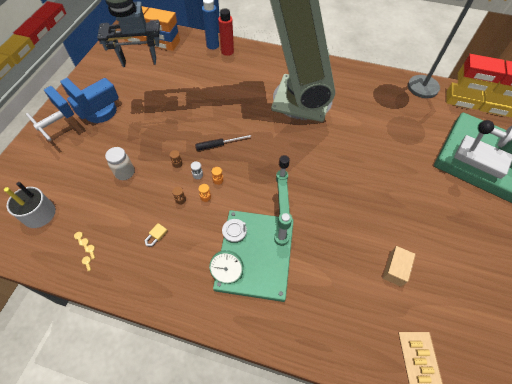

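View pics/top0.png

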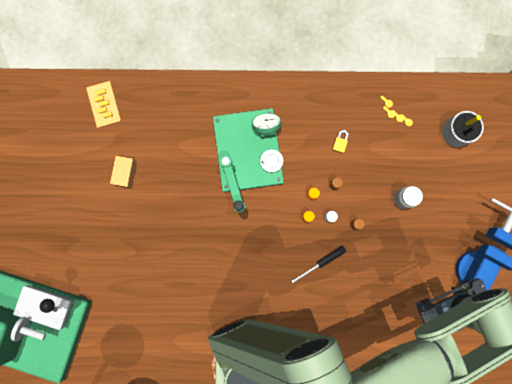

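The scene view shows the tester (pan 234,230; dial 227,268; column top 285,221; knob 284,162) and the steel spring at (196,170). In the top view they are pan (271,160), dial (267,123), column (226,162), knob (239,206) and spring cap (332,216). An orange look-alike stands at (309,216) and a brown one at (358,224).

Run:
```python
from h import *
S=cv2.imread("pics/scene0.png");T=cv2.imread("pics/top0.png");cs,ct=camera_model("scene"),camera_model("top")
def blob(im,u,v,r,kind):
    h=cv2.cvtColor(im,cv2.COLOR_BGR2HSV).astype(int)
    m={'w':(h[...,1]<60)&(h[...,2]>120),'k':(h[...,2]<60)}[kind].astype(np.uint8)
    w=np.zeros_like(m);cv2.circle(w,(u,v),r,1,-1);m&=w
    n,l,st,c=cv2.connectedComponentsWithStats(m); i=1+np.argmax(st[1:,4]); return c[i],st[i]
for nm,z,a,b in [("cap",56,(196,167,9,'w'),(332,216,9,'w')),("pan",48,(234,230,16,'w'),(271,160,16,'w')),("col",168,(285,218,8,'w'),(226,161,8,'w')),("knob",225,(284,162,11,'k'),(239,206,8,'k')),("dial",68,(227,268,22,'w'),(267,123,18,'w'))]:
    (p,s1),(q,s2)=blob(S,*a),blob(T,*b)
    P,e=meet(ray(cs,*p),ray(ct,*q))
    print(nm,p.round(1),s1[2:],q.round(1),s2[2:],"tri",P.round(1),np.round(e,1),"S",onz(cs,*p,z).round(1),"T",onz(ct,*q,z).round(1))
f=lambda im,x,y,w,h:cv2.resize(im[y:y+h,x:x+w],None,fx=4,fy=4,interpolation=cv2.INTER_CUBIC)
o=np.hstack([f(S,170,140,100,140),f(T,205,100,95,140)]);cv2.imwrite("pics/crop1.png",o)
```

```text
cap [195.4 165.2] [10  9 77] [331.  216.2] [ 13  12 120] tri [ 465.3 -256.2   52.7] [0.9 0.9] S [ 467.6 -255.8   56. ] T [ 464.9 -254.9   56. ]
pan [233.9 229.7] [ 25  23 464] [271.4 160.5] [ 23  24 424] tri [641.9 -67.1  40.7] [0.2 0.2] S [645.1 -65.5  48. ] T [640.9 -67.2  48. ]
col [285.3 216.7] [ 9  9 63] [225.3 160.6] [ 8  8 50] tri [621.3  71.7 164.4] [0.6 0.6] S [623.1  72.4 168. ] T [620.9  70.9 168. ]Traceback (most recent call last):
  File "<stdin>", line 9, in <module>
  File "<stdin>", line 7, in blob
    return _wrapfunc(a, 'argmax', axis=axis, out=out, **kwds)
    return bound(*args, **kwds)
ValueError: attempt to get argmax of an empty sequence
```

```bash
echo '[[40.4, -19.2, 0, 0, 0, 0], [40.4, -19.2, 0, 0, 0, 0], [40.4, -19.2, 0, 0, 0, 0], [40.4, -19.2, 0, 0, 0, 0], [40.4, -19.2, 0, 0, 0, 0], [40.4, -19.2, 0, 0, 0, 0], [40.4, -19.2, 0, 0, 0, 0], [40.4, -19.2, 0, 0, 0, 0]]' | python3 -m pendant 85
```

```text
refused: ROWS must be an object with the rows under "rows". Nothing was moved.
```

The error is about the shape of the input: an object with the rows under "rows". Fixing that and sending the same move.

```bash
echo '{"rows":[[40.4, -19.2, 0, 0, 0, 0], [40.4, -19.2, 0, 0, 0, 0], [40.4, -19.2, 0, 0, 0, 0], [40.4, -19.2, 0, 0, 0, 0], [40.4, -19.2, 0, 0, 0, 0], [40.4, -19.2, 0, 0, 0, 0], [40.4, -19.2, 0, 0, 0, 0], [40.4, -19.2, 0, 0, 0, 0]]}' | python3 -m pendant 85 && echo '{"rows":[[0, 0, 5, 0, 0, -8.5], [0, 0, 5, 0, 0, -8.5], [0, 0, 5, 0, 0, -8.5], [0, 0, 5, 0, 0, -8.5], [0, 0, 5, 0, 0, -8.5], [0, 0, 5, 0, 0, -8.5], [0, 0, 5, 0, 0, -8.5], [0, 0, 5, 0, 0, -8.5]]}' | python3 -m pendant && echo '{"rows":[[0, 0, 5, 0, 0, -6.6], [0, 0, 0, 0, 0, 0], [0, 0, 0, 0, 0, 0]]}' | python3 -m pendant
python3 - <<'E'
from h import *
s=state();c=camera_model("wrist");im=grab_frame("wrist");np.savez("w1.npz",**c);cv2.imwrite("pics/w1.png",im)
print(s["ee_pos"],s["ee_rot"],s["qpos"],c["T"][:3,3],proj(c,[466,-255.5,56],True))
S=cv2.imread("pics/scene0.png");T=cv2.imread("pics/top0.png");cs,ct=camera_model("scene"),camera_model("top")
f=lambda im,x,y,w,h:cv2.resize(im[y:y+h,x:x+w],None,fx=3,fy=3,interpolation=cv2.INTER_CUBIC)
a=np.hstack([f(S,200,145,110,140),f(T,205,100,95,140)]);cv2.imwrite("pics/crop1.png",a)
E
```

```text
time_s: 0.9
ee_pos: [466.4, -253.7, 213.7]
ee_rot: [-180.0, 0.0, 23.8]
force: [0.9, -0.7, -0.5]
gripper_width: 85.1
gripper_force: 0.0
time_s: 1.7
ee_pos: [465.3, -255.3, 173.3]
ee_rot: [-180.0, -0.0, 92.1]
force: [-0.4, 0.5, 0.1]
gripper_width: 84.9
gripper_force: 0.0
time_s: 2.0
ee_pos: [465.5, -255.4, 168.8]
ee_rot: [-180.0, -0.0, 98.2]
force: [0.5, -0.2, 0.4]
gripper_width: 84.9
gripper_force: 0.0
[ 465.52002498 -255.36283776  168.81025619] [-1.79978841e+02 -1.64077747e-02  9.82228189e+01] [-2.99880780e+01  1.63207695e+01  9.94165097e+01 -2.17353034e-04
  6.42894954e+01 -3.82108056e+01] [ 453.51619503 -177.72256113  340.06062369] (np.float64(254.15054386843204), np.float64(188.55749532483057))
```

View pics/w1.png

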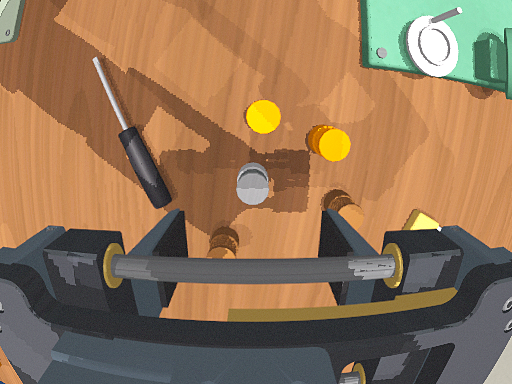

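View pics/crop1.png

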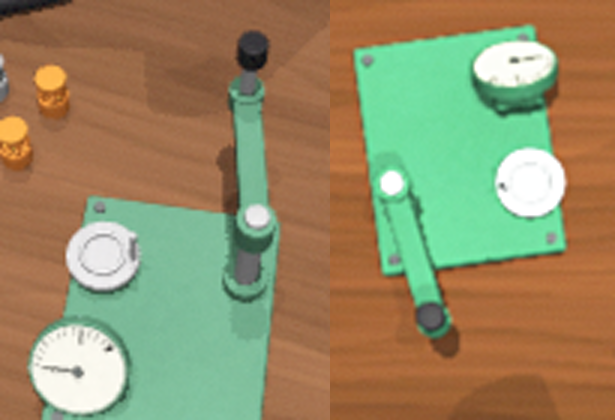

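The wrist view shows the spring cap at (253,184) under the tool, with look-alikes clear of the fingers. The seat ring is at about (432,46). The crops show the dial, pan and head as expected.

Run:
```python
from h import *
c=dict(np.load("w1.npz"));im=cv2.imread("pics/w1.png");h=cv2.cvtColor(im,cv2.COLOR_BGR2HSV).astype(int)
def blob(m,u,v,r):
    w=np.zeros(m.shape,np.uint8);cv2.circle(w,(u,v),r,1,-1);w&=m.astype(np.uint8)
    n,l,st,ce=cv2.connectedComponentsWithStats(w);i=1+np.argmax(st[1:,4]);k=(l==i).astype(np.uint8)
    cn=max(cv2.findContours(k,0,2)[0],key=len);return cv2.fitEllipse(cv2.convexHull(cn)),st[i]
e,st=blob((h[...,1]<40)&(h[...,2]>165),253,188,18);print("cap",e,st)
(cx,cy),(A,B),_=e;P=onz(c,cx,cy,56,True);print(P,"dia",np.linalg.norm(onz(c,cx+A/2,cy,56,True)-onz(c,cx-A/2,cy,56,True)))
print(h[182:190:3,253],h[165:176:3,253])
e,st=blob((h[...,1]<40)&(h[...,2]>150),430,50,30);print("pan",e,st,onz(c,*e[0],46,True))
S=cv2.imread("pics/scene0.png");T=cv2.imread("pics/top0.png");cs,ct=camera_model("scene"),camera_model("top")
for nm,im,cm,u,v in(("S",S,cs,284,160),("T",T,ct,238,206)):
    e,st=blob(cv2.cvtColor(im,cv2.COLOR_BGR2GRAY)<75,u,v,9);print(nm,e[0],st,onz(cm,*e[0],219).round(1)) 
    if nm=="S":r1=ray(cm,*e[0])
    else:print(meet(r1,ray(cm,*e[0])))
```

```text
cap ((252.21743774414062, 189.29759216308594), (29.997068405151367, 31.533203125), 81.81005096435547) [236 188  33  17 418]
[ 464.21161206 -256.52831309   56.        ] dia 29.78670507908548
[[165   3 159]
 [  0   0 157]
 [165   3 194]] [[165   4 134]
 [150   4 174]
 [ 75  12  84]
 [170   4 172]]
pan ((433.0276184082031, 47.06932067871094), (48.07515335083008, 60.020450592041016), 149.7292022705078) [ 407   20   52   57 2087] [639.26494365 -68.59188125  46.        ]
S (283.6251525878906, 161.72305297851562) [279 155  11  14 117] [490.9  29.9 219. ]
T (242.49679565429688, 211.7198944091797) [239 209   8   6  17] [469.1  16.7 219. ]
(array([469.71376579,  22.32583844, 189.38723456]), [np.float64(4.605471814910009), np.float64(4.605471814910017)])
```

```bash
echo '{"rows":[[0, 1, 40, 0, 0, 0], [0, 0, 40, 0, 0, 0], [0, 0, 40, 0, 0, 0], [0, 0, 30, 0, 0, 0], [0, 0, 9, 0, 0, 0], [0, 0, 0, 0, 0, 0]]}' | python3 -m pendant && echo '{"rows":[[0, 0, 0, 0, 0, 0], [0, 0, 0, 0, 0, 0], [0, 0, 0, 0, 0, 0], [0, 0, 0, 0, 0, 0], [0, 0, 0, 0, 0, 0], [0, 0, 0, 0, 0, 0], [0, 0, 0, 0, 0, 0], [0, 0, 0, 0, 0, 0]]}' | python3 -m pendant 25 25
```

```text
time_s: 2.65
ee_pos: [466.3, -255.1, 9.3]
ee_rot: [-179.9, -0.1, 98.3]
force: [-0.1, 0.5, -0.3]
gripper_width: 85.4
gripper_force: 0.0
time_s: 3.45
ee_pos: [466.5, -255.3, 10.1]
ee_rot: [-180.0, -0.0, 98.4]
force: [-0.1, 0.5, 1.7]
gripper_width: 34.2
gripper_force: 25.0
```

```bash
echo '{"rows":[[0, 0, -40, 0, 0, 0], [0, 0, -40, 0, 0, 0], [0, 0, -40, 0, 0, 0], [22, 40, 0, 0, 0, 0], [22, 40, 0, 0, 0, 0], [22, 40, 0, 0, 0, 0], [22, 40, 0, 0, 0, 0], [22, 40, 0, 0, 0, 0]]}' | python3 -m pendant && echo '{"rows":[[0, 0, 0, 0, 0, 0], [0, 0, 0, 0, 0, 0]]}' | python3 -m pendant
python3 - <<'E'
from h import *
s=state();c=camera_model("wrist");im=grab_frame("wrist");np.savez("w2.npz",**c);cv2.imwrite("pics/w2.png",im)
cv2.imwrite("pics/w2c.png",cv2.resize(im[0:260,120:400],None,fx=2.3,fy=2.3,interpolation=cv2.INTER_CUBIC))
p=s["ee_pos"];print(p,s["ee_rot"],s["gripper_width"],"pred cap",proj(c,p+[0,0,46],True),"seat",proj(c,[641,-67.5,46],True))
E
```

```text
time_s: 4.25
ee_pos: [649.6, -116.0, 129.6]
ee_rot: [-180.0, -0.0, 98.4]
force: [-0.2, -1.1, -0.4]
gripper_width: 34.2
gripper_force: 25.0
time_s: 4.45
ee_pos: [648.4, -116.6, 128.9]
ee_rot: [-179.9, -0.0, 98.5]
force: [-0.9, 0.3, -0.2]
gripper_width: 33.8
gripper_force: 25.0
[ 648.37181464 -116.6158681   128.90463559] [-1.79889106e+02 -8.36261234e-03  9.84744830e+01] 33.83622990805297 pred cap (np.float64(254.3120353473103), np.float64(274.7056617372106)) seat (np.float64(253.88109852999466), np.float64(141.79309485807067))
```

View pics/w2c.png

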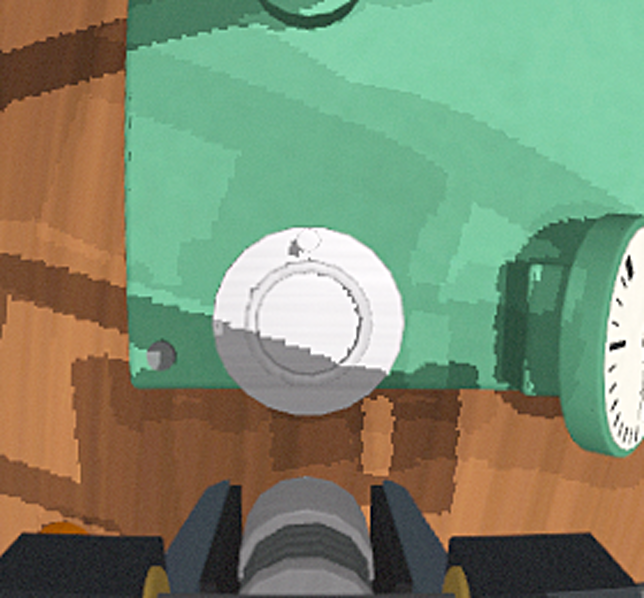

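The crop shows pan centre (308,322), the seat ring centred about (309,324), and the post at (309,240). The spring's cup is held upright, its lower front edge at row 478 and its sides at 239 to 373.

Run:
```python
from h import *
c=dict(np.load("w2.npz"));im=cv2.imread("pics/w2.png");h=cv2.cvtColor(im,cv2.COLOR_BGR2HSV).astype(int)
g=lambda x,y:(120+(x+.5)/2.3-.5,(y+.5)/2.3-.5)
m=((h[...,1]<40)&(h[...,2]>90)).astype(np.uint8);w=np.zeros_like(m);cv2.circle(w,(254,140),46,1,-1);m&=w
n,l,st,ce=cv2.connectedComponentsWithStats(m);i=1+np.argmax(st[1:,4]);e=cv2.fitEllipse(max(cv2.findContours((l==i).astype(np.uint8),0,2)[0],key=len))
print("pan",e,st[i])
p=np.array([648.37,-116.62,128.9]);a=np.radians(98.43);X=np.array([np.cos(a),np.sin(a),0]);Y=np.array([np.sin(a),-np.cos(a),0])
def rel(q):d=q-p;return (d@X).round(1),(d@Y).round(1)
q=onz(c,*e[0],46,True);print("seat by pan z46",q.round(1),rel(q))
q=onz(c,*g(309.5,324),52,True);print("ring z52",q.round(1),rel(q))
q=onz(c,*g(309.5,324),49,True);print("ring z49",q.round(1),rel(q))
for r,z in((478,118.8),(525,144.8)):
    q=onz(c,*g(306,r),z,True);print("front",rel(q),proj(c,p+17.5*X+[0,0,z-p[2]],True))
print([im[r,253].tolist() for r in range(202,236,2)], )
for r in(225,215):print(r,im[r,218:290].mean(1).astype(int).tolist())
```

```text
pan ((253.5407257080078, 138.99563598632812), (81.07891082763672, 82.31292724609375), 83.36414337158203) [ 212   99   84   81 5340]
seat by pan z46 [640.4 -65.1  46. ] (np.float64(52.1), np.float64(-0.4))
ring z52 [641.1 -65.8  52. ] (np.float64(51.4), np.float64(0.2))
ring z49 [641.1 -66.1  49. ] (np.float64(51.0), np.float64(0.2))
front (np.float64(15.6), np.float64(-0.9)) (np.float64(254.1343978307883), np.float64(204.70958640658966))
front (np.float64(12.3), np.float64(-0.8)) (np.float64(254.2434686602808), np.float64(219.49864984711664))
[[41, 65, 105], [50, 83, 133], [53, 82, 135], [121, 117, 116], [109, 111, 112], [119, 114, 115], [115, 111, 113], [113, 111, 114], [111, 111, 113], [116, 114, 115], [154, 150, 153], [134, 132, 133], [134, 133, 139], [55, 55, 55], [74, 75, 74], [65, 69, 66], [78, 76, 77]]
225 [29, 36, 32, 41, 36, 35, 21, 81, 81, 103, 108, 108, 108, 106, 108, 111, 106, 109, 109, 115, 131, 143, 140, 137, 139, 134, 136, 132, 134, 135, 134, 135, 135, 134, 134, 135, 133, 137, 139, 138, 134, 140, 136, 137, 136, 139, 137, 142, 144, 142, 119, 111, 113, 115, 112, 112, 114, 111, 105, 106, 98, 142, 151, 19, 12, 31, 29, 34, 37, 35, 30, 32]
215 [51, 33, 32, 30, 40, 22, 38, 83, 89, 87, 84, 84, 83, 86, 87, 114, 108, 112, 111, 107, 110, 111, 113, 114, 110, 112, 112, 115, 109, 114, 114, 112, 114, 114, 111, 109, 111, 113, 111, 107, 110, 111, 114, 113, 114, 110, 111, 110, 111, 109, 110, 109, 110, 107, 111, 97, 87, 86, 92, 92, 85, 97, 102, 36, 25, 30, 38, 28, 27, 37, 62, 70]
```

```bash
echo '{"rows":[[26, 0.6, 0, 0, 0, 0], [25.5, 0, 0, 0, 0, 0], [0, 0, 30, 0, 0, 0], [0, 0, 25, 0, 0, 0], [0, 0, 8, 0, 0, 0], [0, 0, 0, 0, 0, 0], [0, 0, 0, 0, 0, 0]]}' | python3 -m pendant
python3 - <<'E'
from h import *
s=state();c=camera_model("wrist");im=grab_frame("wrist");np.savez("w3.npz",**c);cv2.imwrite("pics/w3.png",im)
cv2.imwrite("pics/w3c.png",cv2.resize(im[150:290,170:340],None,fx=4.4,fy=4.2,interpolation=cv2.INTER_CUBIC))
p=s["ee_pos"];print(p,s["ee_rot"],s["force"]);print({k:proj(c,q,True) for k,q in dict(base=p-[0,0,10],post=[637,-37.5,97]).items()})
E
```

```text
time_s: 5.2
ee_pos: [642.0, -67.2, 68.1]
ee_rot: [179.9, 0.0, 98.3]
force: [-0.1, -0.9, -0.7]
gripper_width: 34.1
gripper_force: 25.0
[642.00725575 -67.19893419  68.06482733] [1.79907311e+02 3.25360263e-02 9.83009627e+01] [-0.08406952 -0.86870141 -0.72867607]
{'base': (np.float64(254.0512889442589), np.float64(229.6798363419399)), 'post': (np.float64(253.24287397280693), np.float64(205.70772902920535))}
```

View pics/w3c.png

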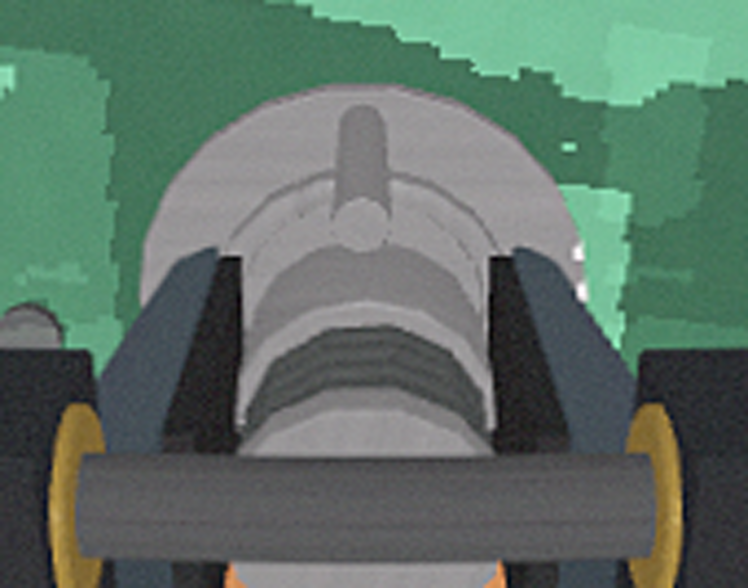

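The crop shows the pan front edge at row 85, rim outer edge at row 172, cup lower front edge at row 245 and cup top front edge at row 302. The post top is at (361,224). The cup is nearly centred on the ring.

Run:
```python
from h import *
c=dict(np.load("w3.npz"));p=np.array([642.,-67.2,68.06]);a=np.radians(98.35);X=np.array([np.cos(a),np.sin(a),0]);Y=np.array([np.sin(a),-np.cos(a),0])
g=lambda x,y:(170+(x+.5)/4.4-.5,150+(y+.5)/4.2-.5)
def f(n,x,y,z,r):
    d=onz(c,*g(x,y),z,True)-p;print(n,"X",round(d@X-r,2),"Y",round(d@Y,2))
f("pan",364,85,46,36);f("rim outer top",366,172,52,23.5);f("cup base",367,245,58,17.5);f("cup top",367,302,84,17.5);f("post",361,224,97.2,30);f("cap front",366,388,114,16.5)
f("panL",143,280,46,0);f("panR",585,280,46,0);f("cupL",243,350,84,0);f("cupR",492,350,84,0)
im=cv2.cvtColor(cv2.imread("pics/w3.png"),6)
for u in(240,262,268):print(u,list(zip(range(164,228),im[164:228,u].tolist())))
```

```text
pan X 1.81 Y -1.07
rim outer top X 1.72 Y -0.79
cup base X -2.24 Y -0.66
cup top X -1.23 Y -0.72
post X 1.65 Y -1.43
cap front X 1.5 Y -0.9
panL X 4.79 Y -36.37
panR X 4.68 Y 34.14
cupL X 9.17 Y -16.85
cupR X 9.11 Y 15.53
240 [(164, 101), (165, 102), (166, 106), (167, 99), (168, 99), (169, 98), (170, 96), (171, 121), (172, 135), (173, 163), (174, 146), (175, 151), (176, 151), (177, 152), (178, 152), (179, 150), (180, 150), (181, 150), (182, 153), (183, 149), (184, 152), (185, 151), (186, 148), (187, 145), (188, 152), (189, 152), (190, 154), (191, 141), (192, 117), (193, 121), (194, 145), (195, 155), (196, 155), (197, 152), (198, 143), (199, 144), (200, 145), (201, 151), (202, 152), (203, 152), (204, 151), (205, 153), (206, 151), (207, 150), (208, 154), (209, 156), (210, 120), (211, 121), (212, 123), (213, 128), (214, 122), (215, 124), (216, 125), (217, 124), (218, 127), (219, 126), (220, 129), (221, 124), (222, 122), (223, 126), (224, 148), (225, 158), (226, 153), (227, 152)]
262 [(164, 101), (165, 102), (166, 98), (167, 100), (168, 95), (169, 96), (170, 103), (171, 121), (172, 164),
[... 729 characters left out ...]
 95), (170, 101), (171, 96), (172, 122), (173, 121), (174, 156), (175, 153), (176, 154), (177, 154), (178, 153), (179, 152), (180, 148), (181, 153), (182, 157), (183, 155), (184, 154), (185, 147), (186, 149), (187, 149), (188, 151), (189, 149), (190, 152), (191, 154), (192, 153), (193, 131), (194, 122), (195, 140), (196, 157), (197, 156), (198, 153), (199, 148), (200, 151), (201, 144), (202, 139), (203, 153), (204, 150), (205, 151), (206, 153), (207, 150), (208, 153), (209, 151), (210, 154), (211, 152), (212, 126), (213, 119), (214, 120), (215, 123), (216, 123), (217, 124), (218, 123), (219, 125), (220, 123), (221, 125), (222, 126), (223, 130), (224, 125), (225, 135), (226, 158), (227, 153)]
```

```bash
echo '{"rows":[[3.2, -0.3, 0, 0, 0, 0], [0, 0, 0, 0, 0, 0], [0, 0, 0, 0, 0, 0]]}' | python3 -m pendant
python3 - <<'E'
from h import *
s=state();p=s["ee_pos"];c=camera_model("wrist");im=grab_frame("wrist");np.savez("w4.npz",**c);cv2.imwrite("pics/w4.png",im);g=cv2.cvtColor(im,6)
print(p)
for u in(240,244,262,266):
    col=g[160:240,u].astype(int);print(u,[(160+i,col[i]) for i in range(80) if i>0 and abs(col[i]-col[i-1])>14])
E
echo '{"rows":[[0, 0, 3, 0, 0, 0], [0, 0, 3, 0, 0, 0], [0, 0, 1, 0, 0, 0], [0, 0, 0, 0, 0, 0], [0, 0, 0, 0, 0, 0]]}' | python3 -m pendant
```

```text
time_s: 5.55
ee_pos: [641.1, -63.1, 67.6]
ee_rot: [179.9, 0.0, 98.4]
force: [-0.2, 0.1, -0.9]
gripper_width: 34.2
gripper_force: 25.0
[641.07457153 -63.11513999  67.55785375]
240 [(177, np.int64(113)), (179, np.int64(152)), (198, np.int64(138)), (199, np.int64(123)), (201, np.int64(154)), (210, np.int64(117)), (224, np.int64(146)), (230, np.int64(111)), (231, np.int64(75))]
244 [(178, np.int64(164)), (197, np.int64(118)), (199, np.int64(147)), (209, np.int64(122)), (223, np.int64(152)), (228, np.int64(107)), (229, np.int64(74))]
262 [(177, np.int64(125)), (178, np.int64(146)), (198, np.int64(125)), (200, np.int64(165)), (209, np.int64(123)), (223, np.int64(149)), (229, np.int64(69))]
266 [(161, np.int64(100)), (178, np.int64(127)), (179, np.int64(145)), (199, np.int64(120)), (201, np.int64(161)), (211, np.int64(122)), (224, np.int64(151)), (230, np.int64(120)), (231, np.int64(64)), (232, np.int64(84))]
time_s: 6.1
ee_pos: [640.8, -63.4, 59.8]
ee_rot: [-180.0, 0.0, 98.4]
force: [0.7, -0.7, -0.1]
gripper_width: 34.2
gripper_force: 25.0
```

```bash
echo '{"rows":[[0, 0, 1, 0, 0, 0], [0, 0, 1, 0, 0, 0], [0, 0, 0, 0, 0, 0], [0, 0, 0, 0, 0, 0]]}' | python3 -m pendant; echo '{"rows":[[0, 0, 1, 0, 0, 0], [0, 0, 0.7, 0, 0, 0], [0, 0, 0, 0, 0, 0], [0, 0, 0, 0, 0, 0]]}' | python3 -m pendant
```

```text
time_s: 6.5
ee_pos: [641.0, -63.4, 58.1]
ee_rot: [180.0, 0.0, 98.4]
force: [-0.3, -1.6, -0.1]
gripper_width: 34.0
gripper_force: 25.0
time_s: 6.9
ee_pos: [641.0, -63.4, 56.3]
ee_rot: [180.0, 0.0, 98.4]
force: [0.7, -2.9, 1.4]
gripper_width: 34.4
gripper_force: 25.0
```

```bash
echo '{"rows":[[-0.7, 0, 0, 0, 0, 0], [0, 0, 0, 0, 0, 0], [0, 0, 0, 0, 0, 0]]}' | python3 -m pendant; echo '{"rows":[[-0.5, 0, 0.5, 0, 0, 0], [0, 0, 0, 0, 0, 0], [0, 0, 0, 0, 0, 0]]}' | python3 -m pendant
```

```text
time_s: 7.2
ee_pos: [640.7, -63.6, 56.0]
ee_rot: [-180.0, -0.0, 98.4]
force: [0.9, -0.3, -0.7]
gripper_width: 34.4
gripper_force: 25.0
time_s: 7.5
ee_pos: [640.8, -64.2, 55.7]
ee_rot: [-180.0, -0.0, 98.4]
force: [0.0, 0.4, 0.3]
gripper_width: 34.4
gripper_force: 25.0
```

```bash
echo '{"rows":[[0, 0, 0.8, 0, 0, 0], [0, 0, 0, 0, 0, 0], [0, 0, 0, 0, 0, 0]]}' | python3 -m pendant; echo '{"rows":[[0, 0, 0.8, 0, 0, 0], [0, 0, 0, 0, 0, 0], [0, 0, 0, 0, 0, 0]]}' | python3 -m pendant
```

```text
time_s: 7.8
ee_pos: [640.9, -64.3, 55.0]
ee_rot: [-180.0, -0.0, 98.4]
force: [-0.2, 1.5, 0.5]
gripper_width: 33.9
gripper_force: 25.0
time_s: 8.1
ee_pos: [640.9, -64.3, 54.3]
ee_rot: [-180.0, -0.0, 98.4]
force: [-1.0, 1.6, 2.8]
gripper_width: 34.2
gripper_force: 25.0
```

```bash
echo '{"rows":[[0, 0, -1, 0, 0, 0], [0, 0, 0, 0, 0, 0], [0, 0, 0, 0, 0, 0], [0, 0, 0, 0, 0, 0], [0, 0, 0, 0, 0, 0], [0, 0, 0, 0, 0, 0]]}' | python3 -m pendant 55; echo '{"rows":[[0, 0, 0, 0, 0, 0], [0, 0, -20, 0, 0, 0], [0, 0, -40, 0, 0, 0], [0, 0, -40, 0, 0, 0], [-30, 0, -30, 0, 0, 0], [-30, 0, 0, 0, 0, 0], [0, 0, 0, 0, 0, 0], [0, 0, 0, 0, 0, 0]]}' | python3 -m pendant
python3 - <<'E'
from h import *
s=state();c=camera_model("wrist");im=grab_frame("wrist");np.savez("w5.npz",**c);cv2.imwrite("pics/w5.png",im)
print(s["ee_pos"])
S=grab_frame("scene");cv2.imwrite("pics/scene5.png",S)
f=lambda im,x,y,w,h,k:cv2.resize(im[y:y+h,x:x+w],None,fx=k,fy=k,interpolation=cv2.INTER_CUBIC)
a=f(im,170,20,170,200,2.4);b=f(S,205,150,100,150,3.2);cv2.imwrite("pics/w5c.png",np.hstack([a,b]))
E
```

```text
time_s: 8.7
ee_pos: [641.0, -64.4, 55.1]
ee_rot: [-180.0, 0.0, 98.4]
force: [-0.1, 0.1, -0.3]
gripper_width: 55.2
gripper_force: 0.0
time_s: 9.5
ee_pos: [649.3, -123.9, 184.7]
ee_rot: [-180.0, -0.0, 98.3]
force: [-0.3, 0.3, -0.3]
gripper_width: 54.8
gripper_force: 0.0
[ 649.29791721 -123.92988172  184.71858984]
```

View pics/w5c.png

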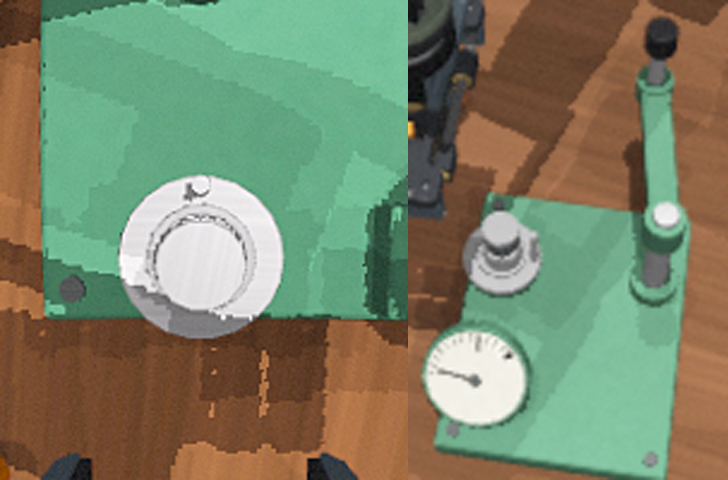

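The spring stands upright in the seat, cap central in the ring, post clear, and the needle reads just above zero. The knob is at crop (661,37) in the scene view. Next I swing the head.

```bash
echo '{"rows":[[0, 0, -40, 0, 0, 0], [0, 0, -40, 0, 0, 0], [29, -34, 0, 0, 0, 0], [29, -34, 0, 0, 0, 0], [29, -34, 0, 0, 0, 0], [29, -34, 0, 0, 0, 0], [0, 0, 0, 0, 0, 0], [0, 0, 0, 0, 0, 0]]}' | python3 -m pendant
python3 - <<'E'
from h import *
s=state();p=s["ee_pos"];c=camera_model("wrist");im=grab_frame("wrist");cv2.imwrite("pics/w6.png",im)
print(p,s["ee_rot"],"pred",proj(c,[489,29,233],True))
u0,v0=map(int,proj(c,[489,29,233],True))
m=(im.max(2)<70).astype(np.uint8);w=np.zeros_like(m);cv2.circle(w,(u0,v0),60,1,-1);m&=w
n,l,st,ce=cv2.connectedComponentsWithStats(m)
for i in range(1,n):
    if st[i,4]>60:print(st[i],ce[i],onz(c,*ce[i],225,True).round(1))
ct=camera_model("top");print(onz(ct,239,206,229))
E
```

```text
time_s: 10.4
ee_pos: [497.8, -27.7, 265.4]
ee_rot: [179.9, 0.0, 98.5]
force: [0.3, -0.1, -0.7]
gripper_width: 55.0
gripper_force: 0.0
[497.78819762 -27.67157227 265.42444577] [1.79947306e+02 1.85231519e-02 9.84940903e+01] pred (np.float64(253.4746683325028), np.float64(138.9349580279393))
[232 116  38  39 167] [248.91616766 133.8742515 ] [485.4  31.3 225. ]
[484.50017227  26.2946916  229.        ]
```

```bash
echo '{"rows":[[30, -2.3, 0, 0, 0, 0], [28.7, 0, 0, 0, 0, 0], [0, 0, 0, 0, 0, 0], [0, 0, 30, 0, 0, 0], [0, 0, 30, 0, 0, 0], [0, 0, 5, 0, 0, 0], [0, 0, 0, 0, 0, 0]]}' | python3 -m pendant; echo '{"rows":[[0, 0, 0, 0, 0, 0], [0, 0, 0, 0, 0, 0], [0, 0, 0, 0, 0, 0], [0, 0, 0, 0, 0, 0], [0, 0, 0, 0, 0, 0]]}' | python3 -m pendant 20 10
```

```text
time_s: 11.15
ee_pos: [487.9, 28.4, 199.4]
ee_rot: [-179.9, 0.0, 98.3]
force: [-0.8, 0.8, -0.6]
gripper_width: 54.7
gripper_force: 0.0
time_s: 11.65
ee_pos: [487.7, 28.9, 201.0]
ee_rot: [179.9, 0.0, 98.4]
force: [-0.5, -1.1, 2.9]
gripper_width: 27.6
gripper_force: 10.0
```

```bash
echo '{"rows":[[-13.7, 2.9, 0, 0, 0, 0], [-13.3, 4.3, 0, 0, 0, 0], [-12.8, 5.6, 0, 0, 0, 0], [-12.2, 6.8, 0, 0, 0, 0], [0, 0, 0, 0, 0, 0], [0, 0, 0, 0, 0, 0]]}' | python3 -m pendant
```

```text
time_s: 12.25
ee_pos: [513.8, -22.7, 200.8]
ee_rot: [-179.9, 0.2, 98.3]
force: [-4.3, -5.0, 7.0]
gripper_width: 28.0
gripper_force: 10.0
```

```bash
echo '{"rows":[[-0.5, -0.9, -0.7, 0, 0, 0], [0, 0, 0, 0, 0, 0], [-11.6, 8.1, 0, 0, 0, 0], [-10.5, 9.1, 0, 0, 0, 0], [-9.7, 10.1, 0, 0, 0, 0], [-8.6, 11.1, 0, 0, 0, 0], [0, 0, 0, 0, 0, 0], [0, 0, 0, 0, 0, 0]]}' | python3 -m pendant
```

```text
time_s: 13.05
ee_pos: [556.1, -59.3, 200.6]
ee_rot: [-179.7, 0.4, 98.4]
force: [-6.7, -12.5, 3.6]
gripper_width: 27.7
gripper_force: 10.0
```

```bash
echo '{"rows":[[-1.8, -1.2, 0, 0, 0, 0], [0, 0, 0, 0, 0, 0], [0, 0, 0, 0, 0, 0]]}' | python3 -m pendant
```

```text
time_s: 13.35
ee_pos: [555.9, -59.2, 200.6]
ee_rot: [-179.9, 0.3, 98.4]
force: [-3.6, -9.1, 2.1]
gripper_width: 28.0
gripper_force: 10.0
```

Run:
```python
from h import *
s=state();print(s["ee_pos"],s["force"],s["torque"])
c=camera_model("wrist");im=grab_frame("wrist");S=grab_frame("scene");T=grab_frame("top");np.savez("w7.npz",**c)
for n,x in(("w7",im),("s7",S),("t7",T)):cv2.imwrite(f"pics/{n}.png",x)
f=lambda im,x,y,w,h,k:cv2.resize(im[y:y+h,x:x+w],None,fx=k,fy=k,interpolation=cv2.INTER_CUBIC)
a=cv2.resize(im[20:320,60:460],(480,360));b=f(S,195,130,120,180,2);cv2.imwrite("pics/c7.png",np.hstack([a,b]))
print("tip pred in wrist",proj(c,s["ee_pos"]+[0,0,19],True),"C",proj(c,[621,72,168],True),"seat",proj(c,[641,-66,52],True))
```

```text
[555.92190152 -59.23660454 200.58301555] [-3.63376413 -9.08354836  2.11219385] [-1.30404119  0.52740857  0.03222405]
tip pred in wrist (np.float64(254.19055691887812), np.float64(249.8152041055144)) C (np.float64(372.120049315221), np.float64(54.9481422546161)) seat (np.float64(326.3747837599959), np.float64(195.54159911820437))
```

View pics/c7.png

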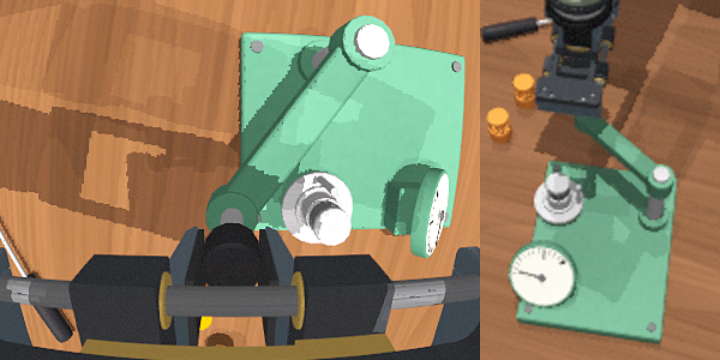

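The picture shows the head halfway in. The column top is at crop (373,42), the ram stem at (236,208), the spring untouched, and the knob seems to sit toward the column side of the pads. I'll measure the ram's angle from the bush.

Run:
```python
from h import *
c=dict(np.load("w7.npz"));p=np.array([555.92,-59.24,200.6]);C=np.array([621,72,0.]);a=np.radians(98.4);X=np.array([np.cos(a),np.sin(a),0]);Y=np.array([np.sin(a),-np.cos(a),0])
for n,(x,y),z in(("col",(373,42),168),("bush top rim centre",(234,208),158),("knob front low",(231,224),205)):
    q=onz(c,60+x/1.2,20+y/1.2,z,True);v=q-C;v[2]=0;print(n,q.round(1),"r",np.linalg.norm(v).round(1),"a",np.degrees(np.arctan2(-v@Y,-v@X)).round(1),"rel tcp",((q-p)@X).round(1),((q-p)@Y).round(1))
```

```text
col [620.   71.7 168. ] r 1.0 a 81.1 rel tcp 120.2 82.5
bush top rim centre [554.4 -44.  158. ] r 133.7 a 38.3 rel tcp 15.3 0.7
knob front low [551.8 -38.5 205. ] r 130.3 a 40.5 rel tcp 21.2 -1.0
```

```bash
echo '{"rows":[[0, 0, 0, 0, 0, 0], [0, 0, 0, 0, 0, 0], [0, 0, 0, 0, 0, 0], [5.5, 0, 0, 0, 0, 0], [0, 0, 0, 0, 0, 0], [0, 0, 0, 0, 0, 0]]}' | python3 -m pendant 45; echo '{"rows":[[0, 0, 0, 0, 0, 0], [0, 0, 0, 0, 0, 0], [0, 0, 0, 0, 0, 0], [0, 0, 0, 0, 0, 0]]}' | python3 -m pendant 20 10;  echo '{"rows":[[-7.8, 11.6, 0, 0, 0, 0], [-6.6, 12.4, 0, 0, 0, 0], [-5.3, 12.9, 0, 0, 0, 0], [0, 0, 0, 0, 0, 0], [0, 0, 0, 0, 0, 0]]}' | python3 -m pendant
```

```text
time_s: 14.1
ee_pos: [555.8, -50.7, 200.9]
ee_rot: [180.0, 0.0, 98.4]
force: [-0.3, 0.2, -0.2]
gripper_width: 45.1
gripper_force: 0.0
time_s: 14.5
ee_pos: [555.4, -51.4, 200.8]
ee_rot: [-180.0, 0.0, 98.4]
force: [-1.6, -0.7, 0.7]
gripper_width: 27.8
gripper_force: 10.0
time_s: 15.0
ee_pos: [595.6, -67.8, 200.7]
ee_rot: [-180.0, 0.3, 98.4]
force: [-0.5, -6.5, -0.2]
gripper_width: 27.6
gripper_force: 10.0
```

```bash
echo '{"rows":[[-5.3, 13.4, 0, 0, 0, 0], [-3, 13.8, 0, 0, 0, 0], [-1.5, 12, 0, 0, 0, 0], [0, 0, 0, 0, 0, 0], [0, 0, 0, 0, 0, 0]]}' | python3 -m pendant
```

```text
time_s: 15.5
ee_pos: [636.0, -70.7, 200.8]
ee_rot: [179.9, 0.2, 98.3]
force: [1.7, -5.9, -1.0]
gripper_width: 27.5
gripper_force: 10.0
```

```bash
echo '{"rows":[[-1, 3, 0, 0, 0, 0], [0, 0, 0, 0, 0, 0], [0, 0, 0, 0, 0, 0]]}' | python3 -m pendant; echo '{"rows":[[0, 3, 0, 0, 0, 0], [0, 0, 0, 0, 0, 0], [0, 0, 0, 0, 0, 0]]}' | python3 -m pendant
```

```text
time_s: 15.8
ee_pos: [638.1, -70.5, 200.7]
ee_rot: [-180.0, 0.1, 98.4]
force: [0.1, -5.1, -0.6]
gripper_width: 27.7
gripper_force: 10.0
time_s: 16.1
ee_pos: [641.1, -69.8, 200.8]
ee_rot: [-180.0, 0.0, 98.4]
force: [-1.2, -4.4, -1.5]
gripper_width: 27.8
gripper_force: 10.0
```

```bash
echo '{"rows":[[0, 2, 0, 0, 0, 0], [0, 0, 0, 0, 0, 0], [0, 0, 0, 0, 0, 0]]}' | python3 -m pendant; echo '{"rows":[[0, 2, 0, 0, 0, 0], [0, 0, 0, 0, 0, 0], [0, 0, 0, 0, 0, 0]]}' | python3 -m pendant
```

```text
time_s: 16.4
ee_pos: [641.9, -69.6, 200.7]
ee_rot: [-179.8, 0.0, 98.4]
force: [-4.5, -4.7, -0.2]
gripper_width: 27.5
gripper_force: 10.0
time_s: 16.7
ee_pos: [642.0, -69.6, 200.7]
ee_rot: [-179.6, 0.0, 98.4]
force: [-8.5, -6.1, 2.8]
gripper_width: 27.3
gripper_force: 10.0
```

```bash
echo '{"rows":[[0, 0, 0, 0, 0, 0], [0, 0, 0, 0, 0, 0], [0, 0, 0, 0, 0, 0], [0, -3, 0, 0, 0, 0], [0, 0, -30, 0, 0, 0], [-20, 0, -30, 0, 0, 0], [-20, 0, 0, 0, 0, 0], [0, 0, 0, 0, 0, 0]]}' | python3 -m pendant 45; echo '{"rows":[[0, 0, 0, 0, 0, 0], [0, 0, 0, 0, 0, 0], [0, 0, 0, 0, 0, 0], [0, 0, 0, 0, 0, 0]]}' | python3 -m pendant 0 20
python3 - <<'E'
from h import *
s=state();p=s["ee_pos"];c=camera_model("wrist");im=grab_frame("wrist");S=grab_frame("scene");np.savez("w8.npz",**c);cv2.imwrite("pics/w8.png",im);cv2.imwrite("pics/s8.png",S)
print(p,"seat-knob pred",proj(c,[641,-66,233],True),"col",proj(c,[621,72,168],True))
a=cv2.resize(im[20:320,100:420],(448,420));b=cv2.resize(S[190:310,195:305],(330,360),interpolation=cv2.INTER_CUBIC);b=np.vstack([b,np.zeros((60,330,3),np.uint8)]);cv2.imwrite("pics/c8.png",np.hstack([a,b]))
m=(im.max(2)<70).astype(np.uint8);w=np.zeros_like(m);u,v=map(int,proj(c,[641,-66,233],True));cv2.circle(w,(u,v),45,1,-1);m&=w
n,l,st,ce=cv2.connectedComponentsWithStats(m);print([(st[i].tolist(),ce[i].round(1)) for i in range(1,n) if st[i,4]>40])
E
```

```text
time_s: 17.5
ee_pos: [648.7, -110.8, 261.3]
ee_rot: [179.9, 0.1, 98.2]
force: [-0.2, 1.0, 0.4]
gripper_width: 45.0
gripper_force: 0.0
time_s: 17.9
ee_pos: [648.0, -108.2, 260.3]
ee_rot: [-179.9, -0.0, 98.4]
force: [0.1, -0.2, -0.7]
gripper_width: 16.1
gripper_force: 0.0
[ 648.03038559 -108.15854867  260.30284486] seat-knob pred (np.float64(252.85880465949478), np.float64(161.19404858689964)) col (np.float64(253.29451174273902), np.float64(-3.1925703646450643))
[([233, 137, 40, 43, 864], array([250.6, 161. ]))]
```

View pics/c8.png

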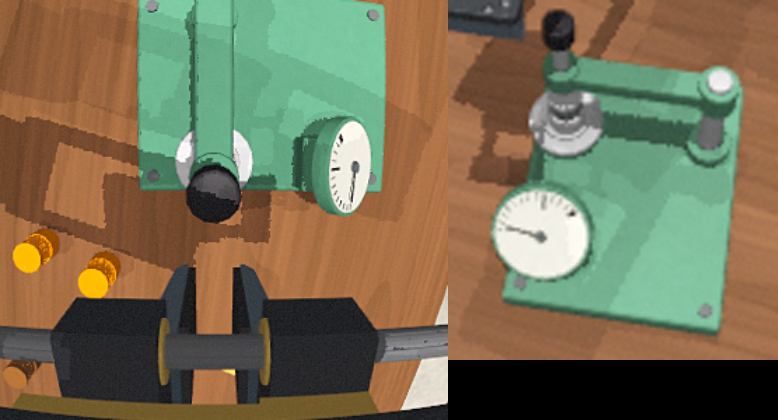

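The head is home, with its arm parallel to the base edges. The knob is at wrist px (251,161), where predicted. The needle still shows about 0.15. I'll press with shut fingers.

```bash
cat > dial.py <<'E'
from h import *
a=np.radians(8.4);xh=np.array([np.cos(a),np.sin(a),0]);yh=np.array([-np.sin(a),np.cos(a),0]);zh=np.array([0,0,1.])
n=(xh+zh)/2**.5;D0=np.array([641,-66.3,0])+125*xh+[0,0,67.5]
cs=camera_model("scene");U=yh;V=np.cross(n,U)  # seen from front: right=U?, up=V
def rect(im,k=4,R=50):
    # rectified front view of dial, k px/mm
    N=int(2*R*k);g=(np.arange(N)-N/2)/k
    P=D0+g[None,:,None]*U-g[:,None,None]*V
    T=np.array(cs["T"]);q=(P-T[:3,3])@T[:3,:3]
    u=cs["cx"]-cs["fx"]*q[...,0]/q[...,2];v=cs["cy"]+cs["fy"]*q[...,1]/q[...,2]
    return cv2.remap(im,u.astype(np.float32),v.astype(np.float32),cv2.INTER_CUBIC)
def center(r,k=4):
    h=cv2.cvtColor(r,cv2.COLOR_BGR2HSV);m=((h[...,1]<70)&(h[...,2]>140)).astype(np.uint8)
    cn=max(cv2.findContours(m,0,2)[0],key=cv2.contourArea);return cv2.fitEllipse(cv2.convexHull(cn))
def needle(r,k=4):
    (cx,cy),_,_=center(r);g=cv2.cvtColor(r,6).astype(float)
    th=np.arange(0,360,1.);out=[]
    for t in th:
        s=np.arange(8,24,.5)*k;x=cx-s*np.cos(np.radians(t));y=cy-s*np.sin(np.radians(t))
        out.append(cv2.remap(g.astype(np.float32),x.astype(np.float32)[None],y.astype(np.float32)[None],1).mean())
    d=np.array(out);i=d.argmin();w=(np.arange(-12,13)+i)%360;wt=np.clip(np.median(d)-20-d[w],0,None)
    return i+(wt*np.arange(-12,13)).sum()/wt.sum()   # degrees clockwise from left
E
echo '{"rows":[[22, -0.8, 0, 0, 0, 0], [20.3, 0, 0, 0, 0, 0], [0, 0, 15, 0, 0, 0], [0, 0, 0, 0, 0, 0], [0, 0, 0, 0, 0, 0]]}' | python3 -m pendant; echo '{"rows":[[0, 0, 6, 0, 0, 0], [0, 0, 4, 0, 0, 0], [0, 0, 2, 0, 0, 0], [0, 0, 0, 0, 0, 0], [0, 0, 0, 0, 0, 0]]}' | python3 -m pendant
python3 - <<'E'
from dial import *
o=[]
for f in("scene0","scene5","s8"):
    r=rect(cv2.imread(f"pics/{f}.png"));print(f,center(r),needle(r));o.append(r)
cv2.imwrite("pics/dial.png",np.hstack([o[0],o[2]]))
E
```

```text
time_s: 18.5
ee_pos: [641.2, -67.0, 245.7]
ee_rot: [-180.0, 0.0, 98.4]
force: [-0.2, 0.3, 0.5]
gripper_width: 0.2
gripper_force: 0.0
time_s: 19.0
ee_pos: [641.3, -67.2, 233.9]
ee_rot: [180.0, 0.0, 98.4]
force: [-0.6, -0.3, 0.4]
gripper_width: 0.6
gripper_force: 0.0
scene0 ((197.5415802001953, 210.6319580078125), (355.6466979980469, 360.3611145019531), 92.66295623779297) 350.47170526711045
scene5 ((198.26809692382812, 210.75479125976562), (355.4942932128906, 358.32928466796875), 79.18663787841797) 1.079667397080649
s8 ((198.16143798828125, 210.59945678710938), (355.111328125, 359.5162353515625), 92.8736801147461) 0.9235412009545769
```

View pics/dial.png

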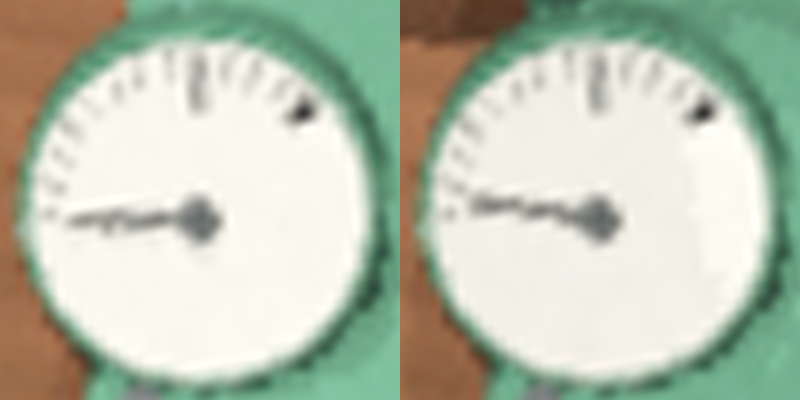

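The rectified dial shows the hub at (201,221), the long tick straight up at (199,83), the thick tick at (302,110), and the needle near zero. I'll take needle angles about the hub.

```bash
sed -i 's/^    (cx,cy),_,_=center(r);/    cx,cy=200.5,220.5;/; s/np.arange(8,24,.5)/np.arange(8,27,.5)/' dial.py
cat > rd.py <<'E'
from dial import *
im=grab_frame("scene");t=state()["time_s"];cv2.imwrite(f"pics/s_{t:.2f}.png",im);r=rect(im);a=(needle(r)+90)%360-90;b=(needle(rect(cv2.imread("pics/scene0.png")))+90)%360-90
F=[]; s=state();print("needle rad %.3f  z %.2f F %s"%(np.radians(a-b),s["ee_pos"][2],s["force"].round(1)))
E
python3 -c "
from dial import *
print([needle(rect(cv2.imread(f'pics/{f}.png'))) for f in ('scene0','scene5','s8')])"
echo '{"rows":[[0, 0, 2, 0, 0, 0], [0, 0, 2, 0, 0, 0], [0, 0, 2, 0, 0, 0], [0, 0, 2, 0, 0, 0], [0, 0, 0, 0, 0, 0], [0, 0, 0, 0, 0, 0]]}' | python3 -m pendant; python3 rd.py
```

```text
[np.float64(0.09597171110201652), np.float64(9.631939926486583), np.float64(9.608737990298405)]
time_s: 19.6
ee_pos: [641.5, -67.1, 228.0]
ee_rot: [179.9, 0.0, 98.4]
force: [-2.2, 0.6, 7.4]
gripper_width: 0.3
gripper_force: 3.8
needle rad 0.165  z 227.97 F [-2.6 -0.4  7. ]
```

```bash
for i in 1 ; do echo '{"rows":[[0, 0, 1.5, 0, 0, 0], [0, 0, 1.5, 0, 0, 0], [0, 0, 1.5, 0, 0, 0], [0, 0, 1.5, 0, 0, 0], [0, 0, 0, 0, 0, 0], [0, 0, 0, 0, 0, 0]]}' | python3 -m pendant | sed -n '2p;4p'; python3 rd.py; done
```

```text
ee_pos: [641.5, -67.1, 222.1]
force: [-1.7, 0.2, 8.0]
needle rad 0.165  z 222.13 F [-2.7  0.5  7.9]
```

```bash
echo '{"rows":[[0, 0, 1.5, 0, 0, 0], [0, 0, 1.5, 0, 0, 0], [0, 0, 1.5, 0, 0, 0], [0, 0, 0, 0, 0, 0], [0, 0, 0, 0, 0, 0]]}' | python3 -m pendant | sed -n '2p;4p'; python3 rd.py
```

```text
ee_pos: [641.5, -67.1, 217.6]
force: [-2.3, 1.0, 7.9]
needle rad 0.166  z 217.59 F [-2.1  0.5  7.7]
```

```bash
echo '{"rows":[[0, 0, 1.5, 0, 0, 0], [0, 0, 1.5, 0, 0, 0], [0, 0, 0, 0, 0, 0], [0, 0, 0, 0, 0, 0]]}' | python3 -m pendant | sed -n '2p;4p'; python3 rd.py
```

```text
ee_pos: [641.5, -67.1, 214.7]
force: [-2.5, -0.0, 7.9]
needle rad 0.241  z 214.69 F [-2.2  0.   8.5]
```

```bash
echo '{"rows":[[0, 0, 1.5, 0, 0, 0], [0, 0, 1, 0, 0, 0], [0, 0, 0, 0, 0, 0], [0, 0, 0, 0, 0, 0]]}' | python3 -m pendant | sed -n '2p;4p'; python3 rd.py
```

```text
ee_pos: [641.5, -67.1, 212.6]
force: [-3.3, 0.4, 10.1]
needle rad 0.529  z 212.57 F [-3.1  0.4 10.4]
```

```bash
echo '{"rows":[[0, 0, 1.5, 0, 0, 0], [0, 0, 1.5, 0, 0, 0], [0, 0, 1, 0, 0, 0], [0, 0, 0, 0, 0, 0], [0, 0, 0, 0, 0, 0]]}' | python3 -m pendant | sed -n '2p;4p'; python3 rd.py
```

```text
ee_pos: [641.5, -67.1, 209.2]
force: [-4.0, 0.9, 12.9]
needle rad 1.003  z 209.25 F [-3.6  1.2 12.9]
```

```bash
echo '{"rows":[[0, 0, 1, 0, 0, 0], [0, 0, 1, 0, 0, 0], [0, 0, 0, 0, 0, 0], [0, 0, 0, 0, 0, 0], [0, 0, 0, 0, 0, 0]]}' | python3 -m pendant | sed -n '2p;4p'; python3 rd.py
```

```text
ee_pos: [641.5, -67.1, 207.6]
force: [-4.3, 0.4, 13.9]
needle rad 1.226  z 207.60 F [-3.8  1.  15. ]
```

```bash
echo '{"rows":[[0, 0, 1, 0, 0, 0], [0, 0, 1, 0, 0, 0], [0, 0, 0, 0, 0, 0], [0, 0, 0, 0, 0, 0], [0, 0, 0, 0, 0, 0]]}' | python3 -m pendant | sed -n '2p;4p'; python3 rd.py; python3 rd.py
```

```text
ee_pos: [641.5, -67.1, 205.9]
force: [-3.8, 0.3, 14.7]
needle rad 1.470  z 205.93 F [-4.5  0.9 15.1]
needle rad 1.469  z 205.96 F [-5.3 -0.3 15.1]
```

```bash
cat > pca.py <<'E'
from dial import *
import sys
def fit(f,a):
    g=cv2.cvtColor(rect(cv2.imread(f)),6).astype(float);y,x=np.mgrid[0:400,0:400];dx,dy=x-200.5,y-220.5
    t=np.radians(a);al=-dx*np.cos(t)-dy*np.sin(t);pe=-dx*np.sin(t)+dy*np.cos(t)  # pe: + = ccw side
    w=np.where((al>28)&(al<104)&(abs(pe)<16),np.clip(205-g,0,None),0)
    s=np.polyfit(al[w>0],pe[w>0],1,w=np.sqrt(w[w>0]));return a-np.degrees(np.arctan(s[0])), s[1]
print("zero",fit("pics/scene0.png",0),"seat",fit("pics/s8.png",9),"now",fit(sys.argv[1],float(sys.argv[2])))
g=cv2.cvtColor(rect(cv2.imread("pics/scene0.png")),6).astype(float)
def c(x0,x1,y0,y1):
    w=np.clip(215-g[y0:y1,x0:x1],0,None);y,x=np.mgrid[y0:y1,x0:x1];return (w*x).sum()/w.sum(),(w*y).sum()/w.sum()
L=c(187,212,58,112);E=c(283,318,92,128);Z=c(40,60,205,222);h=c(188,214,205,236)
print("long",L,"end",E,"zero tick",Z,"hub",h)
for o in((198,210.7),):print([np.degrees(np.arctan2(o[1]-p[1],o[0]-p[0])) for p in(Z,L,E)])
E
python3 pca.py $(ls -t pics/s_*.png|head -1) 84
```

```text
zero (np.float64(-0.9433297547258247), np.float64(-1.423221872384236)) seat (np.float64(9.139683777746944), np.float64(-0.45340367833078654)) now (np.float64(89.53851959552789), np.float64(5.500585890429899))
long (np.float64(197.16865798196253), np.float64(82.93794804594157)) end (np.float64(302.62580391596396), np.float64(110.7866407031585)) zero tick (np.float64(49.4805890227577), np.float64(213.60776439089693)) hub (np.float64(200.27682421342533), np.float64(220.37053161599022))
[np.float64(-1.121613291536304), np.float64(89.62718415996993), np.float64(136.3198226946756)]
```

Run:
```python
from dial import *
import glob,os
f=max(glob.glob("pics/s_*.png"),key=os.path.getmtime);g=cv2.cvtColor(rect(cv2.imread(f)),6).astype(int);g0=cv2.cvtColor(rect(cv2.imread("pics/scene0.png")),6).astype(int)
for y in range(60,221,8):
    r=g[y,160:240];print(y,160+r.argmin(),r[::4].tolist())
```

```text
60 199 [232, 213, 201, 208, 225, 231, 222, 207, 192, 179, 177, 190, 215, 233, 233, 220, 210, 208, 212, 223]
68 199 [236, 224, 215, 217, 230, 235, 224, 207, 188, 170, 163, 176, 204, 229, 227, 206, 195, 203, 220, 234]
76 197 [237, 226, 214, 214, 227, 234, 224, 204, 182, 167, 167, 180, 207, 229, 230, 211, 200, 208, 224, 233]
84 193 [238, 234, 229, 227, 231, 229, 210, 183, 162, 160, 174, 197, 218, 231, 235, 227, 219, 224, 232, 235]
92 194 [238, 239, 241, 238, 235, 228, 202, 165, 138, 138, 164, 197, 218, 228, 236, 237, 235, 237, 239, 238]
100 195 [238, 238, 240, 239, 235, 230, 204, 159, 124, 118, 148, 189, 214, 225, 235, 240, 238, 238, 239, 239]
108 194 [239, 239, 240, 239, 236, 233, 211, 169, 128, 119, 148, 185, 215, 228, 236, 241, 240, 239, 239, 239]
116 195 [240, 239, 241, 241, 236, 232, 221, 195, 173, 171, 188, 212, 231, 237, 239, 241, 241, 240, 239, 238]
124 191 [240, 240, 242, 243, 237, 228, 216, 205, 201, 205, 215, 227, 237, 241, 240, 241, 241, 240, 240, 239]
132 193 [240, 240, 243, 245, 238, 223, 204, 192, 188, 191, 202, 218, 234, 241, 240, 240, 240, 240, 240, 240]
140 196 [240, 2
[... 483 characters left out ...]
, 181, 209, 232, 242, 240, 240, 241, 240, 240]
180 195 [241, 241, 240, 244, 248, 237, 210, 179, 156, 147, 158, 181, 208, 232, 241, 240, 239, 239, 238, 238]
188 192 [239, 239, 239, 243, 251, 246, 217, 181, 165, 178, 206, 227, 235, 237, 240, 240, 239, 238, 238, 238]
196 194 [239, 239, 239, 240, 242, 235, 204, 171, 148, 153, 170, 188, 208, 230, 243, 244, 239, 240, 239, 239]
204 197 [239, 242, 244, 238, 229, 209, 176, 149, 128, 115, 115, 130, 160, 188, 217, 228, 233, 239, 240, 238]
212 200 [240, 241, 242, 231, 209, 183, 154, 134, 119, 108, 101, 109, 128, 149, 177, 203, 220, 238, 242, 240]
220 199 [240, 238, 238, 225, 198, 168, 140, 121, 113, 105, 101, 106, 118, 129, 154, 183, 212, 237, 243, 241]
```

```bash
cat > wd.py <<'E'
from dial import *
def wrect(im,c,k=4,R=50):
    N=int(2*R*k);g=(np.arange(N)-N/2)/k;P=D0+g[None,:,None]*U-g[:,None,None]*V
    T=np.array(c["T"]);q=(P-T[:3,3])@T[:3,:3];x,y,z=q[...,0],-q[...,1],-q[...,2];r=np.hypot(x,y);t=np.arctan2(r,z)
    return cv2.remap(im,(c["cx"]+c["fx"]*t*x/r).astype(np.float32),(c["cy"]+c["fy"]*t*y/r).astype(np.float32),cv2.INTER_CUBIC)
E
python3 - <<'E'
from wd import *
c=camera_model("wrist");im=grab_frame("wrist");cv2.imwrite("pics/w9.png",im);np.savez("w9.npz",**c)
print(proj(c,D0,True))
r=wrect(im,c);cv2.imwrite("pics/w9r.png",r);g=cv2.cvtColor(r,6).astype(int);print(center(r))
for y in range(10,300,10):print(y,100+g[y,100:300].argmin(),g[y,160:244:5].tolist())
E
```

```text
(np.float64(363.5003551978699), np.float64(181.22648910051672))
((202.85227966308594, 196.56594848632812), (339.4719543457031, 356.21624755859375), 17.378896713256836)
10 134 [141, 142, 145, 143, 146, 145, 140, 137, 135, 133, 132, 140, 139, 144, 145, 147, 142]
20 171 [120, 120, 118, 120, 128, 132, 138, 149, 133, 144, 134, 123, 128, 137, 134, 139, 143]
30 100 [181, 186, 202, 211, 218, 223, 225, 225, 234, 254, 246, 246, 233, 224, 208, 221, 203]
40 203 [248, 252, 242, 227, 255, 251, 247, 255, 116, 116, 220, 254, 249, 252, 246, 214, 238]
50 203 [244, 234, 155, 154, 228, 244, 246, 219, 53, 46, 230, 252, 241, 246, 192, 176, 250]
60 200 [240, 254, 186, 115, 210, 248, 252, 244, 0, 51, 202, 255, 243, 241, 167, 199, 250]
70 203 [243, 247, 220, 186, 234, 241, 249, 223, 54, 43, 216, 248, 241, 226, 208, 236, 239]
80 201 [240, 243, 242, 239, 239, 240, 254, 255, 25, 78, 219, 254, 239, 241, 240, 238, 237]
90 202 [239, 239, 239, 238, 237, 254, 209, 231, 28, 47, 214, 246, 243, 241, 240, 238, 237]
100 297 [240, 239, 238, 240, 244, 151, 12, 90, 47, 113, 228, 245, 241, 240, 240, 240, 239]
110 187 [241, 2
[... 1033 characters left out ...]
3, 95, 101, 103, 90, 72, 79, 170, 232, 242, 241, 242]
230 210 [239, 242, 255, 147, 84, 111, 112, 110, 110, 96, 61, 110, 238, 246, 243, 242, 242]
240 176 [241, 245, 250, 69, 101, 114, 113, 108, 111, 92, 113, 239, 252, 244, 242, 243, 242]
250 205 [243, 252, 191, 95, 100, 93, 98, 99, 94, 75, 163, 235, 242, 241, 241, 242, 240]
260 182 [243, 250, 229, 169, 125, 120, 128, 126, 132, 165, 235, 244, 240, 240, 240, 238, 239]
270 185 [242, 246, 246, 239, 212, 191, 195, 198, 215, 241, 247, 241, 239, 239, 238, 238, 239]
280 104 [240, 245, 252, 250, 243, 246, 252, 254, 254, 246, 241, 240, 239, 240, 239, 241, 239]
290 102 [241, 241, 242, 248, 249, 249, 247, 243, 242, 241, 240, 240, 239, 241, 240, 241, 240]
```

```bash
cat > wn.py <<'E'
from wd import *
c=camera_model("wrist");im=grab_frame("wrist");g=cv2.cvtColor(wrect(im,c),6).astype(float);X=[];Y=[]
for y in range(104,190,2):
    x0=170+g[y,170:215].argmin();w=np.clip(150-g[y,x0-6:x0+7],0,None);X.append((w*np.arange(x0-6,x0+7)).sum()/w.sum());Y.append(y)
s=np.polyfit(Y,X,1);res=np.array(X)-np.polyval(s,Y);k=abs(res)<3;s=np.polyfit(np.array(Y)[k],np.array(X)[k],1)
print("wrist needle %.3f"%(1.6-s[0]),"kept",k.sum())
E
python3 wn.py; echo '{"rows":[[0, 0, 0.6, 0, 0, 0], [0, 0, 0, 0, 0, 0], [0, 0, 0, 0, 0, 0]]}' | python3 -m pendant | sed -n '2p;4p'; python3 wn.py; python3 rd.py
```

```text
wrist needle 1.541 kept 43
ee_pos: [641.6, -67.1, 205.5]
force: [-5.0, 0.6, 15.6]
wrist needle 1.611 kept 43
needle rad 1.544  z 205.56 F [-5.2  0.2 16.4]
```

```bash
echo '{"rows":[[0, 0, -3, 0, 0, 0], [0, 0, -10, 0, 0, 0], [0, 0, -20, 0, 0, 0], [0, 0, -20, 0, 0, 0], [0, 0, 0, 0, 0, 0], [0, 0, 0, 0, 0, 0]]}' | python3 -m pendant | sed -n '2p;4p'; python3 rd.py
python3 - <<'E'
from wd import *
# needle vs long tick in wrist view, plus bystander check
exec(open("wn.py").read().replace("from wd import *",""))
a=cv2.imread("pics/scene0.png");b=grab_frame("scene");d=(cv2.absdiff(a,b).max(2)>60).astype(np.uint8)
for n,(u,v) in dict(jar=(120,163),lock=(157,235),carton=(400,265),orange1=(204,191),orange2=(217,174),brown=(179,195)).items():print(n,int(d[v-10:v+10,u-10:u+10].sum()))
E
```

```text
ee_pos: [641.3, -67.1, 253.9]
force: [-0.3, -0.0, -0.2]
needle rad 1.544  z 253.12 F [-0.1  0.7  0.1]
wrist needle 1.609 kept 43
jar 0
lock 0
carton 0
orange1 175
orange2 284
brown 0
```

```bash
python3 -c "
from workcell import job_done;print(job_done())"
```

```text
the job is handed in; nothing more can be done
None
```

The job is handed in: the spring stands in the seat, the head is home, and the ram is held down with the needle at about 1.6 rad (1.61 on the wrist camera, 1.54 on the coarser scene camera). I did not compare the cap with the post top directly. The jar, padlock and carton had not moved; I did not check the screwdriver.

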